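# Catch the thread of the press screw

## Task

The big square-headed screw of the small hand press stands in its boss with the thread not yet caught: take it by the head from above and turn it backward (anticlockwise seen from above) until it drops off the start of the thread, and stop turning back there. Then turn it forward (clockwise) one full turn from the drop, letting it sink as it goes, so that the thread is properly started. Finish while still holding the head, gripped and at rest, and leave the hammer, the spoon and the copper blank where they lie.

Things in the scene. Friction and masses are not known exactly. Their poses are not given: they have to be found in the camera images.
- press: hand screw press of dark steel, fixed: bolster plate 150 x 190 x 22 mm on the table, two posts 144 mm apart along its y axis, a crossbar 55 x 185 mm with its top at 126 mm and on it a round boss of 54 mm diameter, top at 150 mm, in which the upright screw stands. Origin: on the table under the screw's axis, which is the press's z axis
- boss_top (a point): centre of the boss's top face, on the screw's axis, 150 mm above the table
- head_top (a point): centre of the top face of the screw's square head, on the screw's axis; turns and sinks with the screw. Its x and y axes are square to the head's four side faces, z is up; a punched dot on the top lies on its +x side. 232 mm above the table when both joints read 0
- head: the screw's head: bright steel square block 30 x 30 mm, 32 mm tall, over a round collar of 42 mm diameter, 5 mm thick; origin at the centre of the block's underside, axes as head_top. The screw (0.75 kg) turns easily. Squeezed tight it hangs in the fingers and drops only when they open; fingers set 2 to 4 mm wider than the head still turn it and let it sink and drop by its weight
- screw_turn (a joint): turn of the screw in the press, rad, growing forward (clockwise seen from above). At 0 the head is square to the press, its dot towards the press's +x, and there the thread starts: turned back to about there (0.1 to -0.25) the screw drops. Begins at 0.8 to 2.3. Friction about 0.05 N m
- screw_depth (a joint): how far the screw has sunk, m, growing downward. Right-hand thread of 8 mm pitch: before the drop it reads 0.0013 per rad of screw_turn; the drop adds one pitch, so that it then reads 0.008 + 0.0013 per rad, about 0.015 to 0.016 one turn forward from the drop. It can be lifted 5 mm at most above 0
- hammer: hammer lying on the table, about 270 mm long along its x axis; leave alone
- spoon: brass spoon lying on the table, about 170 mm long along its x axis; leave alone
- blank: copper blank 75 x 50 x 12 mm lying on the table, origin under its centre; leave alone

How it is judged:
By the outcome, as a careful person would: the job done as asked, in the order asked, and still so for the second after the job is handed in, while the arm keeps its last pose, push and grip.
It also fails if it takes over 72 s, if anything falls off the work surface, if the arm or the gripper's body presses on something with over 40 N, if the wrist force passes 120 N, or if a joint passes its speed limit or range.

## Robot

A 7-joint arm with a two-finger parallel gripper is mounted at the origin on the work surface. World frame = base frame: x ahead of the robot, y to its left, z up, the work surface at z = 0. Lengths are in m, angles in rad, forces in N, time in s.
With the tool pointing down it reaches from about 0.35 to 0.9 m from the base axis. Payload 8.1 kg.
Tool frame: the origin (TCP) lies midway between the tips of the shut fingers; the grasp point (between the pads) lies 19 mm behind it; z points along the fingers, y is the line along which they close (so a half turn about z gives the same grasp; the last joint's range is limited). The gripper opens to 92 mm and grips with 3 to 60 N. Pads are 19 mm wide; open, the fingers measure 130 mm over their backs; the gripper's body (75 mm by 190 mm) begins 47 mm behind the grasp point.
Start: joints at [-1.253, 0.434, 0.025, 1.573, -0.012, 1.134, -0.075], TCP at [0.255, 0.57, 0.227] pointing down, gripper open.
Joint ranges: [-2.62, 2.62], [-0.44, 2.09], [-1.27, 1.32], [0.08, 2.57], [-1.32, 4.46], [0.12, 2], [-2.74, 2.74]. Speed limits (rad/s): [2.22, 2.22, 3.01, 3.01, 3.14, 3.14, 3.14].

## Interface

Orientations are given as a 3x3 rotation matrix whose columns are the frame's x, y, z axes.
In Python, from station import monitor, imaging, env gives the robot as it stands. The module is installed in compiled form; this text tells all that it offers.
- The arm moves only by the tool step_arm, never from a script. Its argument "deltas" is a list of rows, each a list of 7 numbers: the shift along the tool's x, y, z in mm, then the turn, a rotation vector about the tool's x, y, z in rad, then the finger opening in mm, from 0 to 91.8. A call has 1 to 12 rows; each row is the pose to reach, as a shift and turn from the pose commanded when the call began, along the tool's axes at that moment; what a row does not reach only later rows make up. A row lasts 1/12 s, in which the tool goes at most 41.7 mm and 7.16 degrees, less where a joint would pass 70% of its speed; a pose out of reach is approached as far as the arm can. A call with a gripper value outside its range is refused whole. The fingers move at their own pace and stop on an object; "squeeze" is the grip in N (left out, the last holds). Time passes only in rows, so rows that repeat a pose let the fingers close. It gives the time, the measured TCP pose, the force, the opening and the grip force at its end, in the units of the state.
- monitor.state(): the state, without advancing time (a new reading comes with each control period).
- imaging.capture(name): name is "scene" or "top" or "wrist"; returns the picture (384x512x3 uint8, red, green, blue); there is no depth.
- imaging.calibration(name): a dict with "fov_y" (degrees; the focal length in pixels is half the picture's height over the tangent of half this angle, whatever the lens; pixels are square), "cx", "cy" (the principal point, pixels), "dist" ([k1, k2, p1, p2, k3] as OpenCV has them; the pictures are not rectified), "world_from_camera" (4x4, takes a point from camera to world coordinates); the wrist camera has in their place "mount" (4x4, takes a point from camera to tool coordinates, whose origin is the TCP and whose axes are the flange's). Camera axes: x right, y down, z forward; pixel columns grow to the right and rows downward; lengths in m; the calibration is good to about 2 mm. A picture is of the moment at which its call begins: read the wrist's pose just before it. calibration takes no time and is no camera call.
- env.finish_job(): hands the job in; it is judged then, once.
The state is a dict: "time": time; "qpos": joint angles; "joint_velocities": joint speeds; "effort": joint torques, N m; "tool_pos": TCP position; "ee_rot": TCP orientation; "wrist_force": force on the tool from outside, world axes, zero at the start; "torque": the same for the moment, N m; "grip_width": opening from 0.0 (shut) to 1.0 (fully open); "gripper_force": force on a finger pad.
Only numpy, scipy, OpenCV 4.12 (cv2) and the standard library are available. Lean on these libraries where they do the work, as an engineer would, in place of code of your own. Each camera call takes 0.05 s, during which the arm holds its last target. There are 200 camera calls.

## Working session

There is one attempt and no reset: what is moved stays moved. The work goes in short steps, Python scripts to look and compute and a tool call to move; the robot and the scene stay as the last step left them, time stands still between calls to the robot, and variables do not carry over. Pictures are saved under pics/ and viewed, at most 10 in all, crops included, and the job is handed in when it is done.

Besides the shell and the picture viewer there is one more tool, called after "Emit:" as name(argument=value, ...), one argument or row to a line, values as JSON. step_arm: Moves the arm, as the interface text tells. Its arguments: {"type":"object","properties":{"deltas":{"type":"array","items":{"type":"array","items":{"type":"number"}}},"squeeze":{"type":"number"}},"required":["deltas"]}

```bash
mkdir -p pics
cat > h.py <<'E'
from station import monitor, imaging, env
import numpy as np, cv2
def cal(n):
    c=imaging.calibration(n); f=192/np.tan(np.radians(c["fov_y"])/2)
    return np.array([[f,0,c["cx"]],[0,f,c["cy"]],[0,0,1]]), np.array(c["dist"],float), c
def cam(n,s=None):
    K,d,c=cal(n)
    if n!="wrist": return K,d,np.array(c["world_from_camera"])
    T=np.eye(4);T[:3,:3]=s["ee_rot"];T[:3,3]=s["tool_pos"]
    return K,d,T@np.array(c["mount"])
def ray(M,px,z):
    K,d,T=M
    u=cv2.undistortPoints(np.array([[px]],float),K,d)[0,0]
    r=T[:3,:3]@np.array([u[0],u[1],1]); o=T[:3,3]
    return o+r*(z-o[2])/r[2]
def proj(M,P):
    K,d,T=M; W=np.linalg.inv(T)
    return cv2.projectPoints(np.array(P,float).reshape(-1,1,3),cv2.Rodrigues(W[:3,:3])[0],W[:3,3],K,d)[0].reshape(-1,2)
def save(n,f,crop=None,sc=1):
    im=imaging.capture(n)[:,:,::-1]
    np.save("pics/"+f+".npy",im)
    if crop: x0,y0,x1,y1=crop; im=im[y0:y1,x0:x1]
    cv2.imwrite("pics/"+f+".png",cv2.resize(im,None,fx=sc,fy=sc,interpolation=cv2.INTER_CUBIC))
E
python3 - <<'E'
from h import *
s=monitor.state(); print(s)
save("top","top1",None,1.5); save("scene","scene1",None,1.5)
print(cam("top"))
E
```

```text
{'time': 0.0, 'qpos': array([-1.2525745 ,  0.43520294,  0.02496166,  1.57409906, -0.0116268 ,
        1.13402878, -0.07506666]), 'joint_velocities': array([ 5.39314597e-04,  9.05572915e-04,  6.15530895e-04, -1.18943566e-03,
        2.26681904e-03, -8.78849652e-04,  2.07088958e-05]), 'effort': array([ 1.10269655e-03, -6.67849874e+01,  9.85529087e-01, -3.14477956e+01,
       -6.05331617e-02,  4.23196005e-02,  1.38048636e-04]), 'tool_pos': array([0.25514362, 0.56997385, 0.22595654]), 'ee_rot': array([[-9.12738199e-01,  4.08544592e-01, -5.44316095e-04],
       [ 4.08544938e-01,  9.12736978e-01, -1.49720987e-03],
       [-1.14859566e-04, -1.58893822e-03, -9.99998731e-01]]), 'wrist_force': array([-0.02214908, -0.42946952, -0.12407215]), 'torque': array([0.00204457, 0.03301286, 0.01612222]), 'gripper_force': 0.0, 'grip_width': 1.000600561433338}
(array([[371.12576998,   0.        , 260.92240835],
       [  0.        , 371.12576998, 194.07177342],
       [  0.        ,   0.        ,   1.        ]]), array([-0.1079394,  0.       ,  0.       ,  0.       ,  0.       ]), array([[-0.00336824, -0.98730525,  0.1587986 ,  0.47141308],
       [-0.99964873,  0.00749891,  0.02541999,  0.04161635],
       [-0.0262881 , -0.1586572 , -0.9869837 ,  1.02891681],
       [ 0.        ,  0.        ,  0.        ,  1.        ]]))
```

View pics/top1.png

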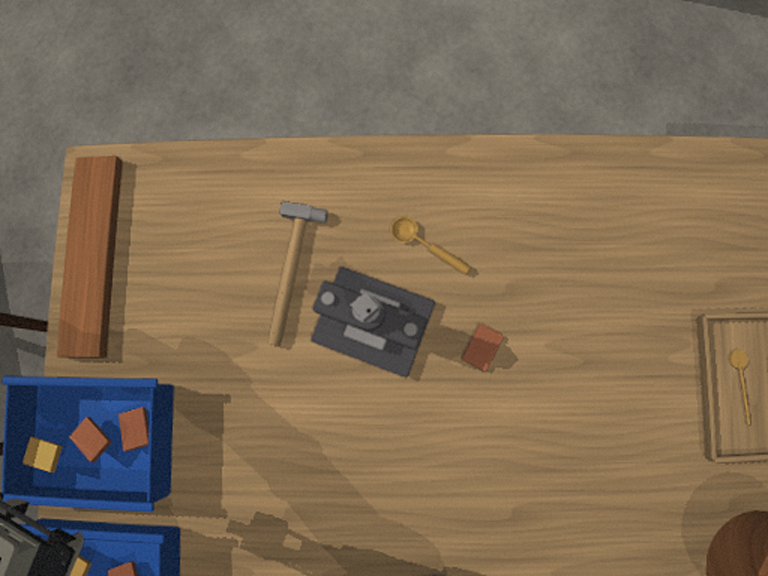

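View pics/scene1.png

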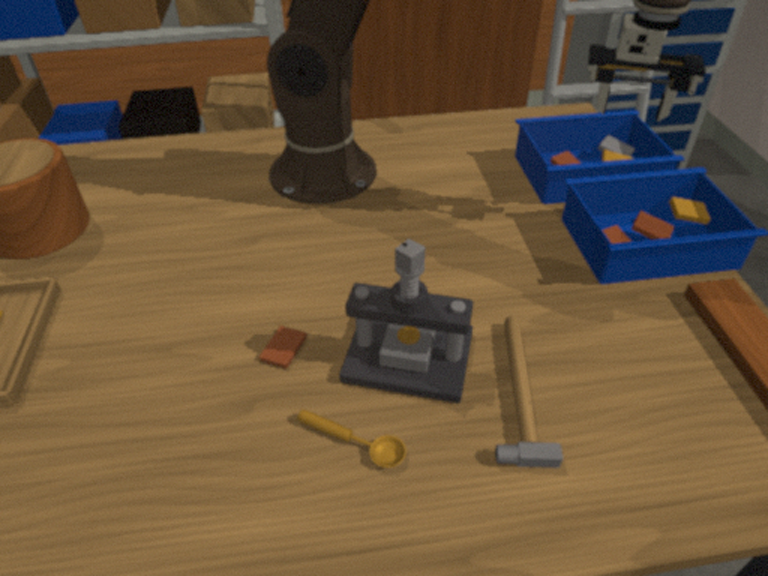

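The top view shows the press, with its screw head near (367,310) in the 1.5x picture, the posts at (328,298) and (411,330), the blank at (484,347), and the hammer and spoon clear of it. I'll enlarge the head.

Run:
```python
from h import *
im=np.load("pics/top1.npy")[170:260,195:305]
cv2.imwrite("pics/topc.png",cv2.resize(im,None,fx=7,fy=6.6667,interpolation=cv2.INTER_CUBIC) if 0 else cv2.resize(im,None,fx=6,fy=6,interpolation=cv2.INTER_CUBIC))
M=cam("top")
print(ray(M,(245,207),.234))
a=ray(M,(328/1.5,298/1.5),.13);b=ray(M,(411/1.5,330/1.5),.13);print(a,b,(a+b)/2,np.linalg.norm(a-b))
```

```text
[0.57127148 0.09660823 0.234     ]
[0.60538306 0.16879546 0.13      ] [0.55208805 0.03324417 0.13      ] [0.57873556 0.10101981 0.13      ] 0.14565201428250038
```

View pics/topc.png

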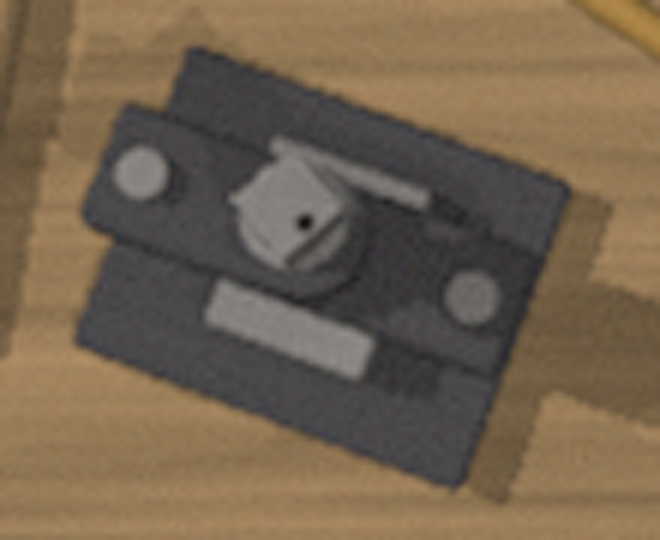

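Head in the crop: left corner about (235,200), right (345,212), bottom (290,262), and the dot at (305,222) on the lower-right side. That puts the dot at a yaw of about -136°. The posts give the press a yaw of about -21.5° and measure 145.7 mm apart against 144, so screw_turn is about 2.0. Next I move above it, rotated to yaw y ≈ -46°.

Emit:
step_arm(
  deltas=[
    [-20,-12,-20,0,0,0.08,91],
    [-54,-33,-45,0,0,0.2,91],
    [-88,-54,-70,0,0,0.32,91],
    [-122,-75,-95,0,0,0.44,91],
    [-156,-96,-104,0,0,0.56,91],
    [-190,-117,-104,0,0,0.68,91],
    [-224,-138,-104,0,0,0.8,91],
    [-258,-160,-104,0,0,0.92,91],
    [-292,-182,-104,0,0,1.04,91],
    [-326,-204,-104,0,0,1.16,91],
    [-360,-226,-104,0,0,1.28,91],
    [-390,-246,-104,0,0,1.4,91],
  ],
)

```text
time: 1.1
tool_pos: [0.5109, 0.1853, 0.3307]
ee_rot: [[0.253, 0.967, -0.0], [0.967, -0.253, 0.0], [0.0, -0.0, -1.0]]
wrist_force: [1.2, 0.1, 0.2]
grip_width: 0.988
gripper_force: 0.0
```

```bash
cat > rel.py <<'E'
from h import *
import sys
def rel(xyz,yaw):
    s=monitor.state();R=s["ee_rot"];d=R.T@(np.array(xyz)-s["tool_pos"])*1000
    y=np.degrees(np.arctan2(R[1,1],R[0,1]))
    a=(y-yaw+180)%360-180
    print("t",round(s["time"],2),"pos",s["tool_pos"].round(4),"yawy",round(y,1),"tilt",R[:,2].round(4),"d",d.round(1),"turn",round(np.radians(a),3),"q",s["qpos"].round(2),"F",s["wrist_force"].round(1),"w",round(s["grip_width"]*91.8,1),s["gripper_force"])
if __name__=="__main__": rel([float(v) for v in sys.argv[1:4]],float(sys.argv[4]))
E
python3 rel.py .571 .097 .33 -46
```

```text
t 1.1 pos [0.5109 0.1853 0.3307] yawy -14.7 tilt [-1.e-04  2.e-04 -1.e+00] d [-70.2  80.5   0.6] turn 0.547 q [-0.82  0.23  0.48  1.64 -0.11  1.3  -0.58] F [1.2 0.1 0.2] w 90.7 0.0
```

Emit:
step_arm(
  deltas=[
    [-17,20,0,0,0,0.11,91],
    [-34,40,0,0,0,0.22,91],
    [-52,60,0,0,0,0.33,91],
    [-70,80,0,0,0,0.44,91],
    [-70,80,0,0,0,0.55,91],
    [-70,80,0,0,0,0.55,91],
    [-70,80,0,0,0,0.55,91],
  ],
)

```text
time: 1.68
tool_pos: [0.5702, 0.1001, 0.3302]
ee_rot: [[0.715, 0.699, -0.001], [0.699, -0.715, -0.0], [-0.001, -0.001, -1.0]]
wrist_force: [0.5, 0.5, 1.0]
grip_width: 0.993
gripper_force: 0.0
```

```bash
python3 rel.py .571 .097 .33 -46
python3 - <<'E'
from h import *
s=monitor.state(); np.save("pics/w1s.npy",s,allow_pickle=True); save("wrist","w1",None,1.5)
M=cam("wrist",s); print(M[2].round(3), proj(M,[[.571,.097,.23]]))
E
```

```text
t 1.68 pos [0.5702 0.1001 0.3302] yawy -45.6 tilt [-1.1e-03 -1.0e-04 -1.0e+00] d [-1.6  2.8  0.2] turn 0.006 q [-0.72  0.32  0.62  1.56 -0.19  1.33 -0.87] F [0.5 0.5 1. ] w 91.2 0.0
[[ 0.7   -0.686 -0.199  0.624]
 [-0.715 -0.672 -0.195  0.151]
 [-0.     0.279 -0.96   0.489]
 [ 0.     0.     0.     1.   ]] [[250.87603312 189.46977005]]
```

View pics/w1.png

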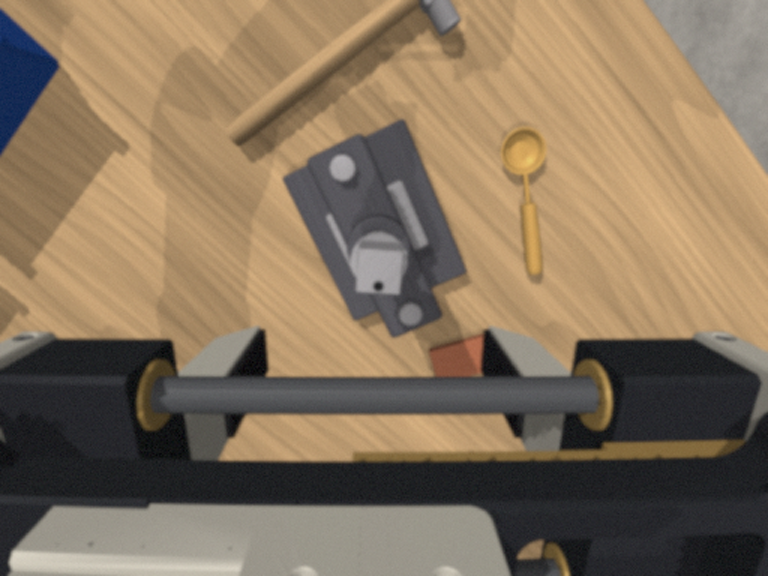

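The head's top face appears square in the picture: corners about (358,249), (405,249), (402,294) and (357,293), centre about (380,271), with the dot at the bottom (378,286).

Run:
```python
from h import *
im=np.load("pics/w1.npy")[150:210,220:290]
cv2.imwrite("pics/w1c.png",cv2.resize(im,None,fx=10,fy=10,interpolation=cv2.INTER_CUBIC))
s=np.load("pics/w1s.npy",allow_pickle=True).item(); M=cam("wrist",s)
print(M[0])
P=[ray(M,(u/1.5,v/1.5),.2295) for u,v in [(358,249),(405,249),(402,294),(357,293),(378,286),(380,271)]];print(np.round(P,4))
a=ray(M,(343/1.5,168/1.5),.13);b=ray(M,(410.5/1.5,315/1.5),.13);print(a,b,(a+b)/2,np.linalg.norm(a-b),np.degrees(np.arctan2(*(a-b)[[1,0]])))
```

```text
[[272.374482     0.         249.19416863]
 [  0.         272.374482   188.73008039]
 [  0.           0.           1.        ]]
[[0.5795 0.1219 0.2295]
 [0.6007 0.1003 0.2295]
 [0.578  0.0799 0.2295]
 [0.5576 0.1018 0.2295]
 [0.5708 0.0952 0.2295]
 [0.579  0.1015 0.2295]]
[0.60392052 0.1680968  0.13      ] [0.55144856 0.03215988 0.13      ] [0.57768454 0.10012834 0.13      ] 0.14571256924343448 68.89329814932927
```

View pics/w1c.png

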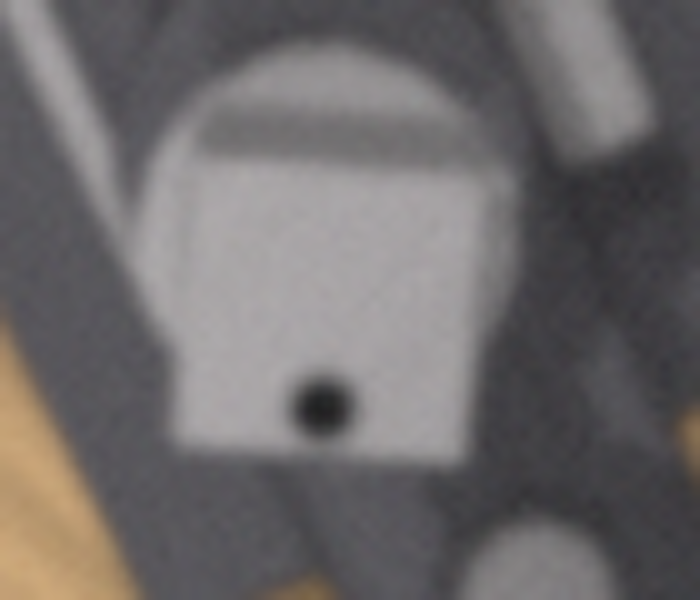

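Head centre is about (0.578, 0.101), which agrees with the post midpoint. Edge yaw is -49.2°, so the turn is about 2.06. Descending.

Emit:
step_arm(
  deltas=[
    [6,5,10,0,0,0.06,91],
    [6,5,30,0,0,0.06,91],
    [6,5,55,0,0,0.06,80],
    [6,5,80,0,0,0.06,70],
    [6,5,100,0,0,0.06,60],
    [6,5,115,0,0,0.06,60],
    [6,5,125,0,0,0.06,60],
    [6,5,125,0,0,0.06,60],
    [6,5,125,0,0,0.06,60],
  ],
  squeeze=5,
)

```text
time: 2.48
tool_pos: [0.5782, 0.1009, 0.2059]
ee_rot: [[0.756, 0.654, -0.0], [0.654, -0.756, 0.0], [-0.0, -0.0, -1.0]]
wrist_force: [-0.5, -0.9, 0.6]
grip_width: 0.657
gripper_force: 0.0
```

```bash
python3 rel.py .578 .101 .205 -49.2
python3 - <<'E'
from h import *
s=monitor.state(); np.save("pics/w2s.npy",s,allow_pickle=True); save("wrist","w2",(130,150,390,340),3)
E
```

```text
t 2.48 pos [0.5782 0.1009 0.2059] yawy -49.1 tilt [-4.e-04  2.e-04 -1.e+00] d [-0.1 -0.2  0.9] turn 0.001 q [-0.68  0.43  0.6   1.73 -0.27  1.07 -0.86] F [-0.5 -0.9  0.6] w 60.3 0.0
```

View pics/w2.png

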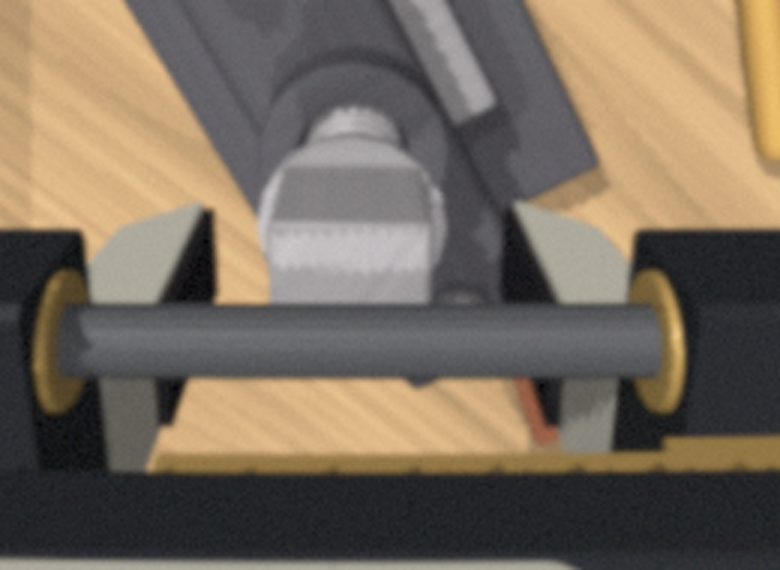

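The head stands between the fingers about 1.5 mm to the tool's -y side (head at x 350, fingers centred at 359). I shift that much and close.

Emit:
step_arm(
  deltas=[
    [0,-1.5,0,0,0,0,45],
    [0,-1.5,0,0,0,0,35],
    [0,-1.5,0,0,0,0,28],
    [0,-1.5,0,0,0,0,28],
    [0,-1.5,0,0,0,0,28],
    [0,-1.5,0,0,0,0,28],
  ],
  squeeze=15,
)

```text
time: 3.03
tool_pos: [0.5772, 0.1018, 0.206]
ee_rot: [[0.758, 0.653, -0.0], [0.653, -0.758, 0.001], [0.0, -0.001, -1.0]]
wrist_force: [-1.8, 1.8, 3.1]
grip_width: 0.328
gripper_force: 15.0
```

```bash
python3 rel.py .578 .101 .205 -49.2; python3 -c "
from h import *
s=monitor.state();print((s['ee_rot'].T@s['wrist_force']).round(1),s['torque'])"
```

```text
t 3.03 pos [0.5772 0.1018 0.206 ] yawy -49.3 tilt [-3.e-04  7.e-04 -1.e+00] d [0.1 1.1 1. ] turn -0.001 q [-0.69  0.43  0.6   1.73 -0.27  1.06 -0.86] F [-1.8  1.8  3.1] w 30.2 14.982432425022125
[-0.2 -2.6 -3.1] [0.321995   0.62903831 0.07169472]
```

Emit:
step_arm(
  deltas=[
    [0,0,0,0,0,0,33],
    [0,0,0,0,0,-0.08,33],
    [0,0,0,0,0,-0.2,33],
    [0,0,0,0,0,-0.32,33],
    [0,0,0,0,0,-0.44,33],
    [0,0,0,0,0,-0.56,33],
    [0,0,0,0,0,-0.68,33],
    [0,0,0,0,0,-0.8,33],
    [0,0,0,0,0,-0.92,33],
    [0,0,0,0,0,-1.04,33],
    [0,0,0,0,0,-1.16,33],
    [0,0,0,0,0,-1.26,33],
  ],
)

```text
time: 4.03
tool_pos: [0.5772, 0.1015, 0.2063]
ee_rot: [[-0.395, 0.919, -0.0], [0.919, 0.395, 0.001], [0.001, 0.0, -1.0]]
wrist_force: [-4.6, 2.2, 8.6]
grip_width: 0.359
gripper_force: 6.5
```

Emit:
step_arm(
  deltas=[
    [0,0,0,0,0,-0.12,33],
    [0,0,0,0,0,-0.24,33],
    [0,0,0,0,0,-0.31,33],
    [0,0,0,0,0,-0.31,33],
    [0,0,0,0,0,-0.31,28],
    [0,0,0,0,0,-0.31,28],
    [0,0,0,0,0,-0.31,28],
    [0,0,0,0,0,-0.31,28],
  ],
)

```text
time: 4.7
tool_pos: [0.5781, 0.102, 0.2066]
ee_rot: [[-0.652, 0.758, 0.002], [0.758, 0.652, 0.001], [-0.0, 0.002, -1.0]]
wrist_force: [-1.6, 1.3, 6.9]
grip_width: 0.353
gripper_force: 13.8
```

```bash
python3 rel.py .577 .102 .205 68
python3 - <<'E'
from h import *
s=monitor.state();print((s['ee_rot'].T@s['wrist_force']).round(1),s['torque'])
save("wrist","w3",(130,150,390,340),3)
E
```

```text
t 4.7 pos [0.5781 0.102  0.2066] yawy 40.7 tilt [ 0.0019  0.0012 -1.    ] d [ 0.7 -0.8  1.6] turn -0.477 q [-0.43  0.39  0.22  1.71 -0.1   1.05  0.54] F [-1.6  1.3  6.9] w 32.4 13.83733116555959
[ 2.1 -0.4 -6.9] [ 0.32482807  0.2667466  -0.07106411]
```

View pics/w3.png

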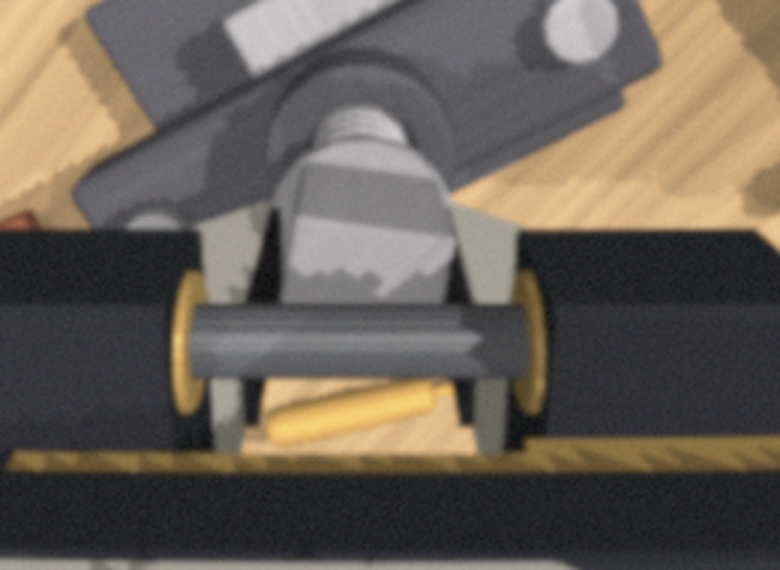

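The head lags about 8° clockwise in the fingers (its edges at (300,165)-(445,185) are tilted), so about 0.63 rad of turn remains. I carry on loosely and track the head patch with template matching to see the drop.

Emit:
step_arm(
  deltas=[
    [0,0,0,0,0,0,33],
    [0,0,0,0,0,-0.1,33],
    [0,0,0,0,0,-0.2,33],
    [0,0,0,0,0,-0.3,33],
    [0,0,0,0,0,-0.4,33],
    [0,0,0,0,0,-0.4,33],
    [0,0,0,0,0,-0.4,33],
  ],
  squeeze=5,
)

```text
time: 5.33
tool_pos: [0.5779, 0.1019, 0.206]
ee_rot: [[-0.894, 0.447, 0.001], [0.447, 0.894, 0.001], [-0.001, 0.002, -1.0]]
wrist_force: [0.7, 3.3, 3.0]
grip_width: 0.361
gripper_force: 1.9
```

```bash
cat > trk.py <<'E'
from rel import *
rel((.577,.102,.205),68.9)
s=monitor.state();print("Ftool",(s['ee_rot'].T@s['wrist_force']).round(1),"Tz",s['torque'].round(2))
T=np.load("pics/w3.npy")[188:242,222:284]
im=imaging.capture("wrist")[:,:,::-1]; np.save("pics/last.npy",im)
r=cv2.matchTemplate(np.ascontiguousarray(im[168:262,205:301]),np.ascontiguousarray(T),cv2.TM_CCOEFF_NORMED)
_,v,_,l=cv2.minMaxLoc(r); print("shift",l[0]-17,l[1]-20,"score",round(v,3))
E
python3 trk.py
```

```text
t 5.33 pos [0.5779 0.1019 0.206 ] yawy 63.4 tilt [ 0.0011  0.0011 -1.    ] d [ 0.8 -0.4  1. ] turn -0.095 q [-0.36  0.39  0.13  1.71 -0.06  1.05  0.9 ] F [0.7 3.3 3. ] w 33.2 1.9288520934060216
Ftool [ 0.9  3.3 -3. ] Tz [ 0.89 -0.31 -0.07]
shift 0 1 score 0.719
```

Emit:
step_arm(
  deltas=[
    [0,0,0,0,0,-0.07,33],
    [0,0,0,0,0,-0.13,33],
    [0,0,0,0,0,-0.13,33],
    [0,0,0,0,0,-0.13,33],
  ],
)

```text
time: 5.72
tool_pos: [0.5778, 0.1016, 0.206]
ee_rot: [[-0.945, 0.328, 0.001], [0.328, 0.945, 0.001], [-0.001, 0.001, -1.0]]
wrist_force: [1.1, 3.5, 2.9]
grip_width: 0.357
gripper_force: 1.9
```

```bash
python3 trk.py
```

```text
t 5.72 pos [0.5778 0.1016 0.206 ] yawy 70.8 tilt [ 1.e-03  5.e-04 -1.e+00] d [0.9 0.1 1. ] turn 0.034 q [-0.34  0.39  0.1   1.7  -0.05  1.05  1.01] F [1.1 3.5 2.9] w 32.8 1.8981849579176924
Ftool [ 0.1  3.7 -2.9] Tz [ 0.75 -0.46 -0.06]
shift 0 1 score 0.712
```

Emit:
step_arm(
  deltas=[
    [0,0,0,0,0,-0.04,33],
    [0,0,0,0,0,-0.06,33],
    [0,0,0,0,0,-0.06,33],
    [0,0,0,0,0,-0.06,33],
  ],
)

```text
time: 6.1
tool_pos: [0.5776, 0.1015, 0.2059]
ee_rot: [[-0.963, 0.269, 0.001], [0.269, 0.963, 0.0], [-0.001, 0.0, -1.0]]
wrist_force: [1.6, 2.5, 3.9]
grip_width: 0.359
gripper_force: 2.8
```

```bash
python3 trk.py
```

```text
t 6.1 pos [0.5776 0.1015 0.2059] yawy 74.4 tilt [ 6.e-04  3.e-04 -1.e+00] d [0.8 0.3 0.9] turn 0.096 q [-0.33  0.39  0.09  1.7  -0.04  1.05  1.07] F [1.6 2.5 3.9] w 32.9 2.774954384949524
Ftool [-0.9  2.9 -3.9] Tz [ 0.69 -0.42 -0.05]
shift 0 1 score 0.709
```

Emit:
step_arm(
  deltas=[
    [0,0,0,0,0,0,34.5],
    [0,0,0,0,0,0,34.5],
    [0,0,0,0,0,0,34.5],
    [0,0,0,0,0,0,34.5],
  ],
)

```text
time: 6.48
tool_pos: [0.5773, 0.1012, 0.2056]
ee_rot: [[-0.963, 0.268, -0.0], [0.268, 0.963, -0.0], [0.0, -0.0, -1.0]]
wrist_force: [2.3, 1.6, 2.2]
grip_width: 0.376
gripper_force: 1.4
```

```bash
python3 trk.py
```

```text
t 6.48 pos [0.5773 0.1012 0.2056] yawy 74.5 tilt [-2.e-04 -2.e-04 -1.e+00] d [0.5 0.7 0.6] turn 0.097 q [-0.33  0.39  0.09  1.7  -0.04  1.05  1.07] F [2.3 1.6 2.2] w 34.5 1.3898352719843388
Ftool [-1.8  2.2 -2.2] Tz [ 0.51 -0.49 -0.08]
shift 2 2 score 0.663
```

Emit:
step_arm(
  deltas=[
    [0,0,0,0,0,-0.04,34],
    [0,0,0,0,0,-0.07,34],
    [0,0,0,0,0,-0.07,34],
    [0,0,0,0,0,-0.07,34],
  ],
)

```text
time: 6.87
tool_pos: [0.5774, 0.1016, 0.2057]
ee_rot: [[-0.98, 0.2, 0.0], [0.2, 0.98, 0.0], [-0.0, 0.0, -1.0]]
wrist_force: [3.0, 2.6, 0.9]
grip_width: 0.37
gripper_force: 2.1
```

```bash
python3 trk.py; python3 -c "
from h import *
im=np.load('pics/last.npy')[150:340,130:390];cv2.imwrite('pics/w4.png',cv2.resize(im,None,fx=3,fy=3,interpolation=cv2.INTER_CUBIC))"
```

```text
t 6.87 pos [0.5774 0.1016 0.2057] yawy 78.4 tilt [ 1.e-04  3.e-04 -1.e+00] d [0.5 0.3 0.7] turn 0.167 q [-0.32  0.39  0.07  1.7  -0.03  1.05  1.13] F [3.  2.6 0.9] w 33.9 2.128220919985324
Ftool [-2.4  3.2 -0.9] Tz [ 0.78 -0.73 -0.1 ]
shift 1 2 score 0.687
```

View pics/w4.png

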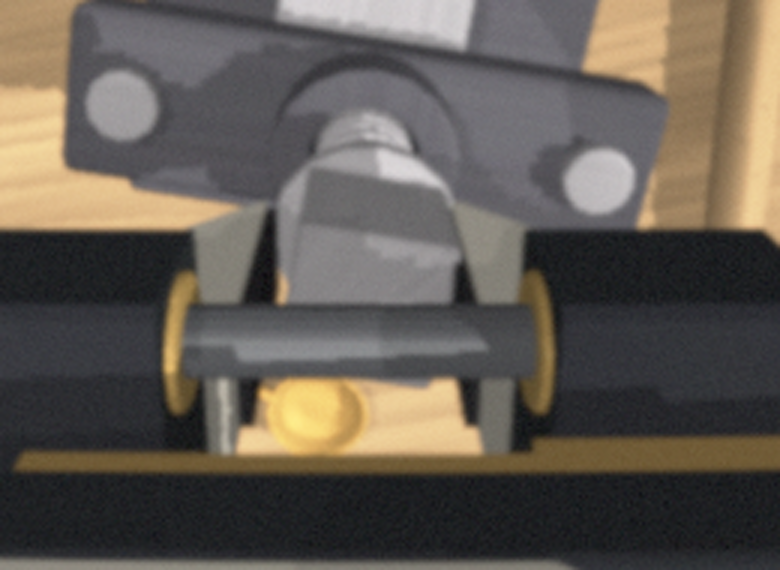

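The head's edges are now nearly parallel to the crossbar (about 9.8° against 9.0°), so screw_turn is about 0.02. The neck length above the collar (y 112-145) is unchanged, so it has not dropped. I continue in small steps.

Emit:
step_arm(
  deltas=[
    [0,0,0,0,0,-0.03,34],
    [0,0,0,0,0,-0.06,34],
    [0,0,0,0,0,-0.06,34],
    [0,0,0,0,0,-0.06,34],
  ],
)

```text
time: 7.25
tool_pos: [0.5766, 0.1012, 0.2054]
ee_rot: [[-0.99, 0.142, -0.002], [0.142, 0.99, -0.0], [0.002, -0.0, -1.0]]
wrist_force: [0.7, 2.1, 0.4]
grip_width: 0.37
gripper_force: 1.3
```

```bash
python3 trk.py
```

```text
t 7.25 pos [0.5766 0.1012 0.2054] yawy 81.8 tilt [-1.6e-03 -3.0e-04 -1.0e+00] d [-0.2  0.8  0.4] turn 0.226 q [-0.31  0.39  0.06  1.7  -0.03  1.05  1.19] F [0.7 2.1 0.4] w 34.0 1.3026888255262747
Ftool [-0.4  2.2 -0.4] Tz [ 0.62 -0.02 -0.04]
shift -1 -1 score 0.722
```

Emit:
step_arm(
  deltas=[
    [0,0,0,0,0,-0.03,34],
    [0,0,0,0,0,-0.05,34],
    [0,0,0,0,0,-0.05,34],
    [0,0,0,0,0,-0.05,34],
  ],
)

```text
time: 7.63
tool_pos: [0.5772, 0.1013, 0.2055]
ee_rot: [[-0.996, 0.092, -0.0], [0.092, 0.996, -0.0], [0.0, -0.0, -1.0]]
wrist_force: [1.7, 2.6, -1.2]
grip_width: 0.37
gripper_force: 1.4
```

```bash
python3 trk.py
```

```text
t 7.63 pos [0.5772 0.1013 0.2055] yawy 84.7 tilt [-5.e-04 -1.e-04 -1.e+00] d [0.2 0.7 0.5] turn 0.276 q [-0.3   0.39  0.05  1.7  -0.02  1.05  1.23] F [ 1.7  2.6 -1.2] w 34.0 1.4031275472370908
Ftool [-1.4  2.7  1.2] Tz [ 0.54 -0.3  -0.08]
shift -1 -1 score 0.751
```

```bash
python3 -c "
from h import *
im=np.load('pics/last.npy')[150:340,130:390];cv2.imwrite('pics/w5.png',cv2.resize(im,None,fx=3,fy=3,interpolation=cv2.INTER_CUBIC))"
```

```text
(no output)
```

View pics/w5.png

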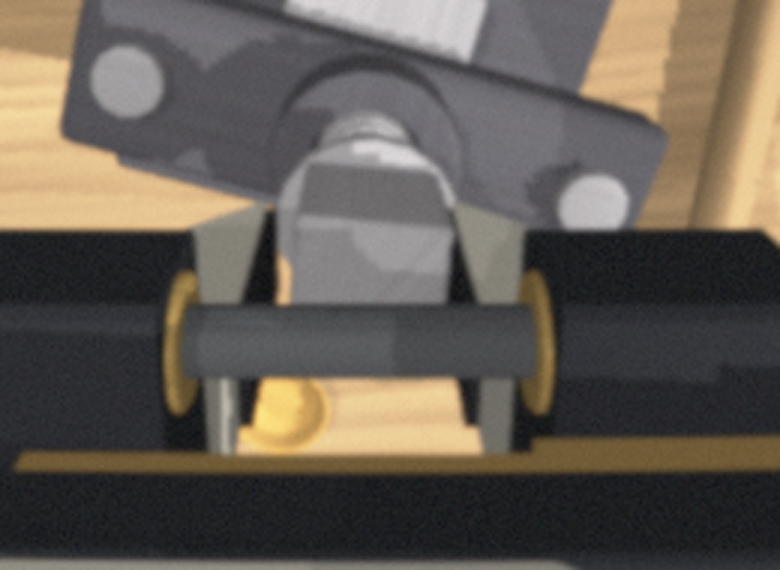

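Head tilt is now about 4.5° against 15° for the crossbar, so screw_turn is about -0.18. The head's far edge has shrunk from 163 to 155 px and moved up 12 px, which fits an 8 mm drop. I'll confirm from the side with the scene camera, before and after.

Run:
```python
from h import *
a=np.load("pics/scene1.npy"); b=imaging.capture("scene")[:,:,::-1]; np.save("pics/scene2.npy",b)
M=cam("scene")
ax=(.5777,.1012)
print(proj(M,[[*ax,z] for z in (.15,.1925,.1845,.195,.187,.2,.192,.232)]))
c=np.hstack([x[150:225,240:305] for x in (a,b)])
cv2.imwrite("pics/s2.png",cv2.resize(c,None,fx=6,fy=6,interpolation=cv2.INTER_CUBIC))
```

```text
[[271.46033868 192.5469154 ]
 [271.67384092 177.80273081]
 [271.63260231 180.656138  ]
 [271.68683111 176.90335479]
 [271.64543567 179.76844905]
 [271.71296049 175.09348707]
 [271.67124881 177.9821642 ]
 [271.88503077 163.14808477]]
```

View pics/s2.png

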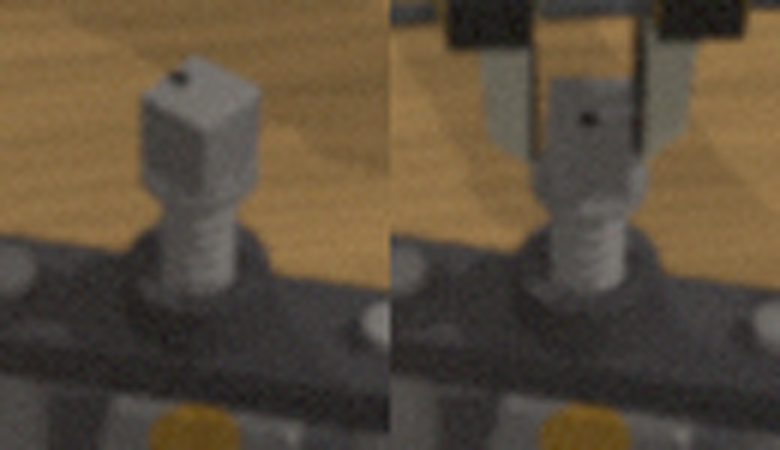

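The collar sits about 10 px (about 5 mm) lower than at the start, and an undropped screw would sit about 6 px higher. So it has dropped, with the dot near the press's +x. Next I sink the fingers 6 mm and turn forward loosely.

Emit:
step_arm(
  deltas=[
    [0,0,2,0,0,0,33.5],
    [0,0,4,0,0,0.08,33.5],
    [0,0,6,0,0,0.2,33],
    [0,0,6,0,0,0.32,33],
    [0,0,6,0,0,0.44,33],
    [0,0,6,0,0,0.56,33],
    [0,0,6,0,0,0.68,33],
    [0,0,6,0,0,0.8,33],
    [0,0,6,0,0,0.92,33],
    [0,0,6,0,0,1.04,33],
    [0,0,6,0,0,1.16,33],
    [0,0,6,0,0,1.24,33],
  ],
)

```text
time: 8.73
tool_pos: [0.5775, 0.1018, 0.1997]
ee_rot: [[-0.231, 0.973, 0.0], [0.973, 0.231, 0.0], [0.0, 0.0, -1.0]]
wrist_force: [2.9, 3.2, -2.2]
grip_width: 0.361
gripper_force: 1.7
```

Emit:
step_arm(
  deltas=[
    [0,0,0,0,0,0.1,33],
    [0,0,0,0,0,0.22,33],
    [0,0,0,0,0,0.34,33],
    [0,0,0,0,0,0.46,33],
    [0,0,0,0,0,0.58,33],
    [0,0,0,0,0,0.7,33],
    [0,0,0,0,0,0.82,33],
    [0,0,0,0,0,0.94,33],
    [0,0,0,0,0,1.06,33],
    [0,0,0,0,0,1.18,33],
    [0,0,0,0,0,1.26,33],
    [0,0,0,0,0,1.26,33],
  ],
)

```text
time: 9.73
tool_pos: [0.5767, 0.1015, 0.1992]
ee_rot: [[0.854, 0.52, -0.002], [0.52, -0.854, -0.001], [-0.002, -0.0, -1.0]]
wrist_force: [-0.2, 2.0, -0.3]
grip_width: 0.359
gripper_force: 0.8
```

```bash
python3 trk.py
```

```text
t 9.73 pos [0.5767 0.1015 0.1992] yawy -58.7 tilt [-1.6e-03 -5.0e-04 -1.0e+00] d [ 0.6 -0.3 -5.8] turn -2.226 q [-0.71  0.44  0.64  1.74 -0.3   1.06 -1.  ] F [-0.2  2.  -0.3] w 33.0 0.7757775240881948
Ftool [ 0.9 -1.8  0.3] Tz [0.31 0.19 0.03]
shift -6 -2 score 0.755
```

Emit:
step_arm(
  deltas=[
    [0,0,0,0,0,0.1,33],
    [0,0,0,0,0,0.22,33],
    [0,0,0,0,0,0.34,33],
    [0,0,0,0,0,0.46,33],
    [0,0,0,0,0,0.58,33],
    [0,0,0,0,0,0.64,33],
    [0,0,0,0,0,0.64,33],
    [0,0,0,0,0,0.64,28],
    [0,0,0,0,0,0.64,28],
    [0,0,0,0,0,0.64,28],
    [0,0,0,0,0,0.64,28],
    [0,0,0,0,0,0.64,28],
  ],
  squeeze=25,
)

```text
time: 10.78
tool_pos: [0.5766, 0.1019, 0.1993]
ee_rot: [[0.996, -0.086, -0.002], [-0.086, -0.996, 0.001], [-0.002, -0.001, -1.0]]
wrist_force: [-2.0, 4.6, -6.8]
grip_width: 0.343
gripper_force: 23.3
```

```bash
python3 trk.py
```

```text
t 10.78 pos [0.5766 0.1019 0.1993] yawy -94.9 tilt [-1.6e-03  7.0e-04 -1.0e+00] d [ 0.3 -0.1 -5.8] turn -2.859 q [-0.82  0.48  0.81  1.75 -0.39  1.08 -1.54] F [-2.   4.6 -6.8] w 31.5 23.303303117863834
Ftool [-2.4 -4.4  6.8] Tz [0.92 0.54 0.02]
shift -5 -1 score 0.568
```

Emit:
step_arm(
  deltas=[
    [0,0,0,0,0,0,60],
    [0,0,0,0,0,0,60],
    [0,0,0,0,0,0,60],
    [0,0,0,0,0,0,60],
    [0,0,0,0,0,-0.1,60],
    [0,0,0,0,0,-0.22,60],
    [0,0,0,0,0,-0.34,60],
    [0,0,0,0,0,-0.46,60],
    [0,0,0,0,0,-0.58,60],
    [0,0,0,0,0,-0.7,60],
    [0,0,0,0,0,-0.82,60],
    [0,0,0,0,0,-0.94,60],
  ],
)

```text
time: 11.83
tool_pos: [0.5778, 0.1007, 0.2001]
ee_rot: [[0.655, 0.756, 0.001], [0.756, -0.655, -0.0], [0.0, 0.001, -1.0]]
wrist_force: [-0.1, -0.0, -0.2]
grip_width: 0.654
gripper_force: 0.0
```

Emit:
step_arm(
  deltas=[
    [0,0,0,0,0,-0.12,60],
    [0,0,0,0,0,-0.24,60],
    [0,0,0,0,0,-0.36,60],
    [0,0,0,0,0,-0.48,60],
    [0,0,0,0,0,-0.6,60],
    [0,0,0,0,0,-0.72,60],
    [0,0,0,0,0,-0.84,60],
    [0,0,0,0,0,-0.96,60],
    [0,0,0,0,0,-1.08,60],
    [0,0,0,0,0,-1.2,60],
    [0,0,0,0,0,-1.2,60],
  ],
)

```text
time: 12.75
tool_pos: [0.5778, 0.1005, 0.2001]
ee_rot: [[-0.466, 0.885, 0.001], [0.885, 0.466, -0.0], [-0.001, 0.001, -1.0]]
wrist_force: [-0.6, 0.1, -0.4]
grip_width: 0.652
gripper_force: 0.0
```

Emit:
step_arm(
  deltas=[
    [0,0,0,0,0,-0.12,60],
    [0,0,0,0,0,-0.24,60],
    [0,0,0,0,0,-0.36,60],
    [0,0,0,0,0,-0.48,60],
    [0,0,0,0,0,-0.6,60],
    [0,0,0,0,0,-0.72,60],
    [0,0,0,0,0,-0.84,60],
    [0,0,0,0,0,-0.92,60],
    [0,0,0,0,0,-0.92,60],
    [0,0,0,0,0,-0.92,60],
    [0,0,0,0,0,-0.92,60],
  ],
)

```text
time: 13.67
tool_pos: [0.5775, 0.1011, 0.1998]
ee_rot: [[-0.985, 0.175, 0.0], [0.175, 0.985, -0.0], [-0.0, -0.0, -1.0]]
wrist_force: [-0.9, -0.0, -0.5]
grip_width: 0.655
gripper_force: 0.0
```

```bash
python3 rel.py .5770 .1017 .1975 85.1; python3 trk.py
```

```text
t 13.67 pos [0.5775 0.1011 0.1998] yawy 79.9 tilt [ 2.e-04 -1.e-04 -1.e+00] d [0.6 0.5 2.3] turn -0.09 q [-0.31  0.39  0.06  1.71 -0.03  1.04  1.16] F [-0.9 -0.  -0.5] w 60.1 0.0
t 13.67 pos [0.5775 0.1011 0.1998] yawy 79.9 tilt [ 2.e-04 -1.e-04 -1.e+00] d [ 0.6  0.8 -5.2] turn 0.193 q [-0.31  0.39  0.06  1.71 -0.03  1.04  1.16] F [-0.9 -0.  -0.5] w 60.1 0.0
Ftool [ 0.9 -0.2  0.5] Tz [0.02 0.05 0.  ]
shift 2 -1 score 0.37
```

Emit:
step_arm(
  deltas=[
    [0,0,2,0,0,0,45],
    [0,0,4,0,0,0,34],
    [0,0,4,0,0,0,33],
    [0,0,4,0,0,0,33],
    [0,0,4,0,0,0.1,33],
    [0,0,4,0,0,0.22,33],
    [0,0,4,0,0,0.34,33],
    [0,0,4,0,0,0.46,33],
    [0,0,4,0,0,0.58,33],
    [0,0,4,0,0,0.7,33],
    [0,0,4,0,0,0.82,33],
    [0,0,4,0,0,0.94,33],
  ],
  squeeze=5,
)

```text
time: 14.72
tool_pos: [0.5775, 0.1023, 0.1954]
ee_rot: [[-0.439, 0.898, 0.0], [0.898, 0.439, 0.001], [0.001, 0.001, -1.0]]
wrist_force: [1.6, 2.7, -4.1]
grip_width: 0.36
gripper_force: 2.6
```

Emit:
step_arm(
  deltas=[
    [0,0,0,0,0,0.12,33],
    [0,0,0,0,0,0.24,33],
    [0,0,0,0,0,0.36,33],
    [0,0,0,0,0,0.48,33],
    [0,0,0,0,0,0.6,33],
    [0,0,0,0,0,0.72,33],
    [0,0,0,0,0,0.84,33],
    [0,0,0,0,0,0.96,33],
    [0,0,0,0,0,1.08,33],
    [0,0,0,0,0,1.2,33],
    [0,0,0,0,0,1.2,33],
  ],
)

```text
time: 15.63
tool_pos: [0.5773, 0.1018, 0.1954]
ee_rot: [[0.678, 0.735, -0.0], [0.735, -0.678, -0.0], [-0.0, -0.0, -1.0]]
wrist_force: [-0.3, 1.0, 0.2]
grip_width: 0.359
gripper_force: 0.0
```

```bash
python3 rel.py .5773 .1017 .196 -106
```

```text
t 15.63 pos [0.5773 0.1018 0.1954] yawy -42.7 tilt [-3.e-04 -2.e-04 -1.e+00] d [-0.1  0.1 -0.6] turn 1.105 q [-0.67  0.43  0.56  1.75 -0.26  1.04 -0.75] F [-0.3  1.   0.2] w 32.9 0.04548054756014608
```

Emit:
step_arm(
  deltas=[
    [0,0,0,0,0,0.12,33],
    [0,0,0,0,0,0.24,33],
    [0,0,0,0,0,0.36,33],
    [0,0,0,0,0,0.48,33],
    [0,0,0,0,0,0.6,33],
    [0,0,0,0,0,0.72,33],
    [0,0,0,0,0,0.84,33],
    [0,0,0,0,0,0.96,33],
    [0,0,0,0,0,1.06,33],
    [0,0,0,0,0,1.11,33],
    [0,0,0,0,0,1.11,33],
    [0,0,0,0,0,1.11,33],
  ],
)

```text
time: 16.63
tool_pos: [0.5771, 0.1023, 0.1955]
ee_rot: [[0.963, -0.27, -0.001], [-0.27, -0.963, 0.001], [-0.001, -0.0, -1.0]]
wrist_force: [-0.4, 3.1, -3.3]
grip_width: 0.36
gripper_force: 2.0
```

Emit:
step_arm(
  deltas=[
    [0,0,0,0,0,0,28],
    [0,0,0,0,0,0,28],
    [0,0,0,0,0,0,28],
    [0,0,0,0,0,0,28],
    [0,0,0,0,0,0,28],
    [0,0,0,0,0,0,28],
    [0,0,0,0,0,0,28],
    [0,0,0,0,0,0,28],
  ],
  squeeze=25,
)

```text
time: 17.3
tool_pos: [0.5771, 0.1021, 0.1955]
ee_rot: [[0.962, -0.273, -0.001], [-0.273, -0.962, 0.001], [-0.001, -0.001, -1.0]]
wrist_force: [0.5, 6.2, -5.1]
grip_width: 0.345
gripper_force: 23.4
```

```bash
python3 rel.py .5773 .1017 .196 -106
python3 - <<'E'
from h import *
s=monitor.state();print(s["joint_velocities"].round(3))
b=imaging.capture("scene")[:,:,::-1]; np.save("pics/scene3.npy",b)
a=np.load("pics/scene2.npy");a0=np.load("pics/scene1.npy")
# brightness along the neck column: bright neck start/end rows
for im in (a0,a,b): print([int(v) for v in im[172:202,269:275].mean((1,2))])
E
```

```text
t 17.3 pos [0.5771 0.1021 0.1955] yawy -105.9 tilt [-7.e-04  9.e-04 -1.e+00] d [ 0.3  0.3 -0.5] turn 0.002 q [-0.85  0.5   0.86  1.76 -0.42  1.08 -1.69] F [ 0.5  6.2 -5.1] w 31.7 23.406662265770137
[ 0.    -0.001  0.     0.     0.     0.    -0.001]
[69, 67, 66, 67, 67, 67, 67, 68, 67, 71, 73, 80, 75, 74, 76, 83, 81, 79, 82, 79, 81, 85, 81, 86, 85, 76, 71, 58, 52, 53]
[72, 72, 71, 73, 71, 72, 71, 72, 71, 71, 73, 79, 87, 87, 78, 76, 82, 86, 81, 85, 89, 84, 85, 87, 84, 80, 70, 60, 56, 54]
[54, 54, 70, 74, 73, 72, 73, 73, 73, 71, 72, 73, 73, 76, 81, 90, 83, 78, 80, 88, 89, 82, 85, 84, 83, 81, 69, 57, 56, 53]
```

Emit:
step_arm(
  deltas=[
    [0,0,0,0,0,0,28],
    [0,0,0,0,0,0,28],
    [0,0,0,0,0,0,28],
    [0,0,0,0,0,0,28],
    [0,0,0,0,0,0,28],
    [0,0,0,0,0,0,28],
    [0,0,0,0,0,0,28],
    [0,0,0,0,0,0,28],
  ],
  squeeze=45,
)

```text
time: 18.02
tool_pos: [0.5772, 0.102, 0.1955]
ee_rot: [[0.962, -0.274, -0.0], [-0.274, -0.962, 0.001], [-0.001, -0.001, -1.0]]
wrist_force: [-0.1, 5.1, -5.0]
grip_width: 0.337
gripper_force: 42.2
```

Run:
```python
from h import *
im=imaging.capture("wrist")[:,:,::-1]; np.save("pics/w6.npy",im)
def lines(im,nm):
    g=cv2.resize(np.ascontiguousarray(im[150:252,130:390]),None,fx=3,fy=3,interpolation=cv2.INTER_CUBIC)
    g=cv2.cvtColor(g,cv2.COLOR_BGR2GRAY)
    L=cv2.createLineSegmentDetector().detect(g)[0][:,0]
    for l in L:
        n=np.hypot(l[2]-l[0],l[3]-l[1])
        if n>70: print(nm,l.round().astype(int),round(np.degrees(np.arctan2(l[3]-l[1],l[2]-l[0]))%180,1))
lines(im,"now")
print(imaging and monitor.state()["tool_pos"])
```

```text
now [  1 230 209 230] 0.1
now [514 229 749 229] 0.0
now [188 217  91 202] 8.5
now [673  89 646 225] 101.4
now [260  32 458  49] 4.9
now [432 304 434 211] 91.3
now [443 209 468 304] 75.4
now [281 302 427 302] 0.1
now [280 173 367 164] 174.3
now [743 103 776   8] 109.6
[0.5771465  0.10194469 0.19549533]
```

Emit:
step_arm(
  deltas=[
    [0,0,0,0,0,0.03,28],
    [0,0,0,0,0,0.06,28],
    [0,0,0,0,0,0.06,28],
    [0,0,0,0,0,0.06,28],
    [0,0,0,0,0,0.06,28],
    [0,0,0,0,0,0.06,28],
    [0,0,0,0,0,0.06,28],
  ],
)

```text
time: 18.65
tool_pos: [0.5771, 0.1021, 0.1954]
ee_rot: [[0.944, -0.331, -0.001], [-0.331, -0.944, 0.001], [-0.001, -0.001, -1.0]]
wrist_force: [0.1, 6.0, -6.7]
grip_width: 0.335
gripper_force: 42.1
```

```bash
python3 rel.py .5773 .1017 .196 -109.3; python3 -c "
from h import *
print(monitor.state()['joint_velocities'].round(3)); print(env.finish_job())"
```

```text
t 18.65 pos [0.5771 0.1021 0.1954] yawy -109.3 tilt [-7.e-04  9.e-04 -1.e+00] d [ 0.3  0.3 -0.6] turn -0.0 q [-0.86  0.5   0.87  1.76 -0.43  1.08 -1.74] F [ 0.1  6.  -6.7] w 30.8 42.09140444174409
[-0.     0.001 -0.002  0.001  0.    -0.    -0.001]
the job is handed in; nothing more can be done
None
```

I handed the job in at 18.7 s: by camera estimate the screw dropped off the thread start at about -0.18 to 0 rad, then went forward one turn to about 6.2 rad, sinking roughly 7–8 mm. The head is still gripped and at rest, and I moved nothing else.

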